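Turn the wrong-way storage box round in the pantry shelf

TASK

One of the two handled storage boxes in the low pantry shelf was put in the wrong way round, so its plain end sticks out. Draw it right out, turn it round on the counter, and slide it back into the same bay, handle facing out, until it is fully home against the back of the bay. Keep it upright all the time and leave the other box and everything else where it is.

Things in the scene. Friction and masses are not known exactly. Their poses are not given: they have to be found in the camera images.
- box: storage box put in the wrong way round (in either box bay): grey, flat white lid, handle on ONE end, now hidden inside; plain end sticks 55 to 65 mm out of the mouth. 160 long (x) x 56 wide (y) x 70 tall plus handle, flat sides, 0.25 to 0.5 kg, slides on the counter. Origin: centre of the underside, handle not counted. -x points to the handle, +x to the plain end, z up.
- box_handle (a point): middle of that box's handle: an upright solid fin in the box's mid-plane, reaching 55 out from the end face, 12 thick (y), from 12 to 65 above the counter, smooth vertical sides. The point lies 112 from the box's origin (32 out from the end face), 45 above the underside.
- box_end (a point): middle of the plain end face of that box, 80 from its origin, 35 above the underside
- shelf: low white shelf, pale wood front edge, fixed on the counter at left, 173 deep (x), 220 wide (y), 92 tall; a jar and a tin on top, 60 or more behind the front edge. Origin: counter height, mid-width. -x points out of the mouth (at x=-85), which faces roughly to the robot's right; back panel's inner face at x=+80. Walls 8, top board 12 thick. Middle bay (y=0) is full of fixed packs, flush.
- bay_a (a point): middle of the mouth of the box bay at the shelf's y=+70, at counter height (shelf x=-85). The bay is 64 wide inside, 165 deep, 80 high, no floor: boxes slide on the counter. A box that is home touches the back panel, its origin 85 inside the mouth, its front 5 inside, only the handle out. Axes as the shelf's.
- bay_b (a point): middle of the mouth of the other box bay, at the shelf's y=-70; otherwise the same as bay_a. One of the two bays holds the wrong-way box, the other the neighbour. The counter before the mouths is free from 400 to 680 ahead of the robot (world x) and rightwards to 150 right of its middle (world y=-150).
- neighbour: second, identical storage box, right way round in the other box bay, home or nearly, only its handle out of the mouth; leave it. Origin: on its underside, 17 mm inside its front (handle-end) face; -x to its handle.
- jar: bystander: amber glass jar with green cap, 66 dia x 105 tall, standing on top of the low shelf; origin at the centre of its underside
- tin: bystander: steel tin with paper label, 72 dia x 85 tall, standing on top of the low shelf; origin at the centre of its underside
- canister: bystander: round paper canister with white lid, 100 dia x 150 tall, on the right of the counter; origin at the centre of its underside
- carton: bystander: upright cardboard carton with green band, 55 x 120 x 170 tall, on the right of the counter; origin at the centre of its underside
- mug: bystander: white mug, 82 dia x 90 tall, far out on the counter; origin at the centre of its underside
- bowl: bystander: blue bowl, 140 dia x 55 tall, far out on the right of the counter; origin at the centre of its underside
- spread: bystander: small jar with green cap, 68 dia x 85 tall, on the counter between the robot and the shelf; origin at the centre of its underside
Things that resemble listed ones, but are neither listed nor needed, are in the scene too. What is shaped like the box but purple or yellow is not meant.

How it is judged:
By the outcome, as a careful person would: the job done as asked, in the order asked, and still so for the second after the job is handed in, with the robot touching nothing.
It also fails if it takes over 72 s, if anything falls off the work surface, if the arm or the gripper's body presses on something with over 40 N, if the wrist force passes 120 N, or if a joint passes its speed limit or range.

ROBOT

A 6-joint arm with a two-finger parallel gripper is mounted at the origin on the work surface. World frame = base frame: x ahead of the robot, y to its left, z up, the work surface at z = 0. Lengths are in m, angles in rad, forces in N, time in s.
With the tool pointing down it reaches from about 0.425 to 0.95 m from the base axis. Payload 3.5 kg.
Tool frame: the origin (TCP) lies at the very end of the fingers, on their centre line; the grasp point (between the pads) lies 19 mm behind it; z points along the fingers, y is the line along which they close (so a half turn about z gives the same grasp; the last joint's range is limited). The gripper opens to 85 mm and grips with 20 to 120 N. Pads are 22 mm wide; open, the fingers measure 114 mm over their backs; the gripper's body (76 mm by 85 mm) begins 54 mm behind the grasp point. The pads swing forward as they close: fully open they stand 13 mm farther back than shut.
Start: joints at [-0.15, 0.286, 1.577, -0, 1.279, -0.15], TCP at [0.675, 0, 0.231] pointing down, gripper open.
Joint ranges: [-2.77, 2.77], [-0.9, 2.22], [0.21, 2.48], [-1.53, 4.67], [0.24, 2.81], [-2.84, 2.84]. Speed limits (rad/s): [2.79, 2.79, 3.14, 3.14, 3.14, 3.14].

INTERFACE

Orientations are given as a unit quaternion [x, y, z, w].
In Python, from plant import get_state, read_camera, sign_off, recognise gives the robot as it stands.
- The arm moves only by the tool arm_command, never from a script. Its argument "steps" is a list of rows, each an object with "translation": the shift along the tool's x, y, z scaled (see below), a list of three; "twist": the turn, a rotation vector about the tool's x, y, z scaled (see below), a list of three; "fingers": the opening, from -1 (shut) to 1 (fully open). In form: [{"translation": [x, y, z], "twist": [rx, ry, rz], "fingers": fingers}, ...]. A call has 1 to 5 rows; each row is the pose to reach, as a shift and turn from the pose commanded when the call began, along the tool's axes at that moment; what a row does not reach only later rows make up. The controller multiplies each number of a shift by 75 cm and each number of a turn by 60 degrees. A row lasts 1/8 s, in which the tool goes at most 62.5 mm and 10.7 degrees, less where a joint would pass 70% of its speed; a pose out of reach is approached as far as the arm can. A call with a number of a shift or a turn outside -1 to 1 is refused whole. A call with a gripper value outside its range is refused whole. The fingers move at their own pace and stop on an object; "grip_force" is the grip in N (left out, the last holds). Time passes only in rows, so rows that repeat a pose let the fingers close. It gives the time, the measured TCP pose, the force, the opening and the grip force at its end, in the units of the state.
- get_state(): the state, without advancing time (a new reading comes with each control period).
- read_camera(name): name is "scene" or "side" or "wrist"; returns a dict with "pixels" (400x640x3 uint8, red, green, blue), "K" (3x3 intrinsics, pixels), "R" (3x3) and "t" (3): a world point X has camera coordinates R X + t; the wrist camera has in their place "T_tool_cam" (4x4, takes a point from camera to tool coordinates, whose origin is the TCP and whose axes are the flange's). Camera axes: x right, y down, z forward; pixel columns grow to the right and rows downward; lengths in m; the calibration is good to about 2 mm. A picture is of the moment at which its call begins: read the wrist's pose just before it. There is no depth.
- sign_off(): hands the job in; it is judged then, once.
Trained networks look in a picture, given as the dict that the camera call returned (one of the last four; its "shot" number tells which), for a name from the list of things; names that differ only in an ending like _2 or _b are one class to them, and where a whole thing is asked for, a point or a joint stands for the part that bears it (a point fixed in the world has none). Each returns a list of dicts, best first, with "conf" (0 to 1); they miss things now and then, are a little off and sometimes report something else, mostly with a low value. They report only what shows in the picture. A call takes as long as a camera call. They do not tell look-alikes from the thing itself.
- recognise(picture, query): "point" ([row, column] in pixels, amid what is visible of it).
The state is a dict: "time": time; "qpos": joint angles; "dq": joint speeds; "joint_efforts": joint torques, N m; "eef_pos": TCP position; "tcp_rot": TCP orientation; "contact_force": force on the tool from outside, world axes, zero at the start; "wrist_torque": the same for the moment, N m; "opening": opening from 0.0 (shut) to 1.0 (fully open); "finger_force": force on a finger pad.
Only numpy, scipy, OpenCV 4.12 (cv2) and the standard library are available. Lean on these libraries where they do the work, as an engineer would, in place of code of your own. Each camera call takes 0.05 s, during which the arm holds its last target. There are 200 camera calls.

## Working session

There is one attempt and no reset: what is moved stays moved. The work goes in short steps, Python scripts to look and compute and a tool call to move; the robot and the scene stay as the last step left them, time stands still between calls to the robot, and variables do not carry over. Pictures are saved under pics/ and viewed, at most 10 in all, crops included, and the job is handed in when it is done.

Besides the shell and the picture viewer there is one more tool, called by a JSON object that holds its "op" and its "data". arm_command: Moves the arm, as the interface text tells. Shifts and turns lie within -1 to 1; 1 stands for 75 cm of shift or 60 degrees of turn. Its arguments: {"type":"object","properties":{"steps":{"type":"array"},"grip_force":{"type":"number"}},"required":["steps"]}

```bash
ls; mkdir -p pics
python3 - <<'E'
from plant import *
import cv2,numpy as np
s=get_state();print({k:np.round(v,3).tolist() for k,v in s.items()})
for n in ["scene","side"]:
    p=read_camera(n);cv2.imwrite(f"pics/{n}0.png",p["pixels"][:,:,::-1])
    print(n,np.round(p["K"],1).tolist(),np.round(p["R"],3).tolist(),np.round(p["t"],3).tolist())
    for q in ["box","box_end","box_handle","shelf","neighbour","spread","jar","tin"]:
        print(q,[(np.round(d["point"]).tolist(),round(d["conf"],2)) for d in recognise(p,q)[:4]])
E
```

```text
pics
{'time': 0.0, 'qpos': [-0.15, 0.287, 1.578, 0.0, 1.279, -0.15], 'dq': [-0.001, 0.0, -0.0, 0.0, -0.001, 0.0], 'joint_efforts': [-0.0, -40.598, -29.263, -0.0, 0.006, 0.0], 'eef_pos': [0.674, 0.0, 0.23], 'tcp_rot': [0.707, 0.707, -0.001, -0.001], 'contact_force': [0.614, 0.02, -0.294], 'wrist_torque': [0.005, -0.007, -0.019], 'finger_force': 0.0, 'opening': 1.002}
scene [[512.9, 0.0, 312.7], [0.0, 512.9, 195.1], [0.0, 0.0, 1.0]] [[-0.683, 0.73, -0.023], [0.487, 0.432, -0.759], [-0.544, -0.53, -0.651]] [0.374, -0.175, 1.64]
box [([154.0, 321.0], 0.92), ([312.0, 306.0], 0.66), ([216.0, 397.0], 0.62)]
box_end [([218.0, 399.0], 0.86), ([155.0, 321.0], 0.8), ([255.0, 405.0], 0.6), ([311.0, 305.0], 0.56)]
box_handle [([315.0, 302.0], 0.91), ([153.0, 319.0], 0.77), ([217.0, 395.0], 0.74)]
shelf [([275.0, 413.0], 0.8), ([232.0, 489.0], 0.19)]
neighbour [([246.0, 357.0], 0.61)]
spread [([233.0, 490.0], 0.74)]
jar [([227.0, 446.0], 0.75)]
tin [([253.0, 406.0], 0.79)]
side [[361.6, 0.0, 315.9], [0.0, 361.6, 198.5], [0.0, 0.0, 1.0]] [[0.841, -0.541, -0.006], [-0.295, -0.449, -0.844], [0.454, 0.711, -0.537]] [-0.461, 0.23, 0.981]
box [([272.0, 283.0], 0.78), ([195.0, 256.0], 0.67), ([170.0, 333.0], 0.67)]
box_end [([272.0, 281.0], 0.76), ([173.0, 337.0], 0.68), ([175.0, 264.0], 0.65), ([195.0, 258.0], 0.58)]
box_handle [([174.0, 334.0], 0.83), ([274.0, 281.0], 0.75)]
shelf []
neighbour [([187.0, 290.0], 0.52), ([222.0, 413.0], 0.47)]
spread [([182.0, 200.0], 0.96)]
jar [([155.0, 244.0], 0.85)]
tin [([154.0, 275.0], 0.58)]
```

View pics/scene0.png

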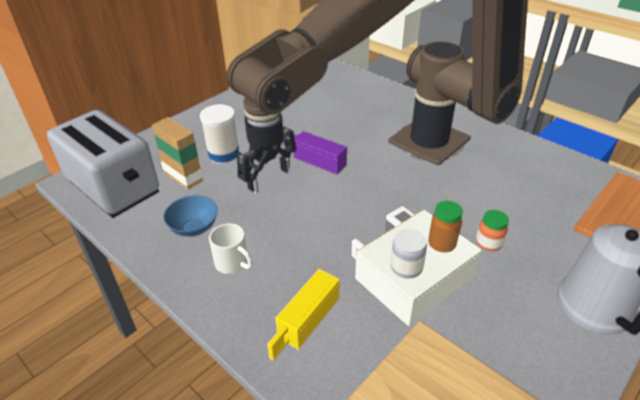

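View pics/side0.png

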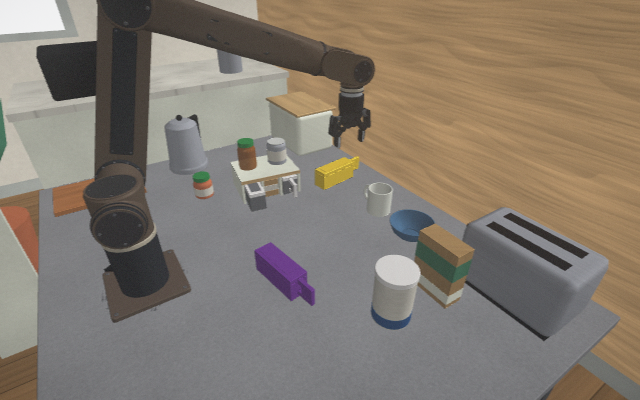

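The scene picture shows the shelf at about (275,413), with jar and tin on top. Three things are shaped like the box: the grey one with a white lid sticking out of the shelf (scene 216,397; side 195,256), a purple one (scene 154,321; side 272,283) and a yellow one (scene 312,306; side 170,333). Only the grey one fits the description: it is in a shelf bay with its plain end out. The neighbour's handle is at scene (246,357), side (187,290). I'll confirm this in an enlarged crop.

```bash
cat > h.py <<'E'
import numpy as np,cv2
from plant import *
def ray(p,u,v):
    d=np.linalg.inv(p["K"])@[u,v,1.]; R,t=np.array(p["R"]),np.array(p["t"])
    return -R.T@t, R.T@d
def atz(p,u,v,z):
    c,d=ray(p,u,v); return c+d*(z-c[2])/d[2]
def proj(p,X):
    c=np.array(p["R"])@np.asarray(X,float).T+np.array(p["t"])[:,None]; q=p["K"]@c
    return (q[:2]/q[2]).T
E
python3 - <<'E'
from h import *
a=read_camera("scene");b=read_camera("side")
A=cv2.resize(a["pixels"][190:330,340:490],None,fx=4,fy=4,interpolation=2)[:,:,::-1]
B=cv2.resize(b["pixels"][130:220,220:320],None,fx=4,fy=4,interpolation=2)[:,:,::-1]
B=cv2.resize(b["pixels"][150:220,228:308],None,fx=2.5*2,fy=2.5*2,interpolation=2)[:,:,::-1]
cv2.imwrite("pics/c1.png",A);cv2.imwrite("pics/c2.png",cv2.resize(b["pixels"][145:220,224:304],None,fx=8,fy=8,interpolation=2)[:,:,::-1])
for n,p,l in [("scene",a,[(216,397,.07),(246,357,.04),(152,319,.07)]),("side",b,[(195,256,.04),(187,290,.04),(272,283,.07),(182,203,.04)])]:
    for r,c,z in l: print(n,r,c,np.round(atz(p,c,r,z),3))
E
```

```text
scene 216 397 [0.422 0.172 0.07 ]
scene 246 357 [0.545 0.146 0.04 ]
scene 152 319 [ 0.351 -0.157  0.07 ]
side 195 256 [0.419 0.19  0.04 ]
side 187 290 [0.547 0.173 0.04 ]
side 272 283 [ 0.301 -0.231  0.07 ]
side 182 203 [0.291 0.386 0.04 ]
```

View pics/c1.png

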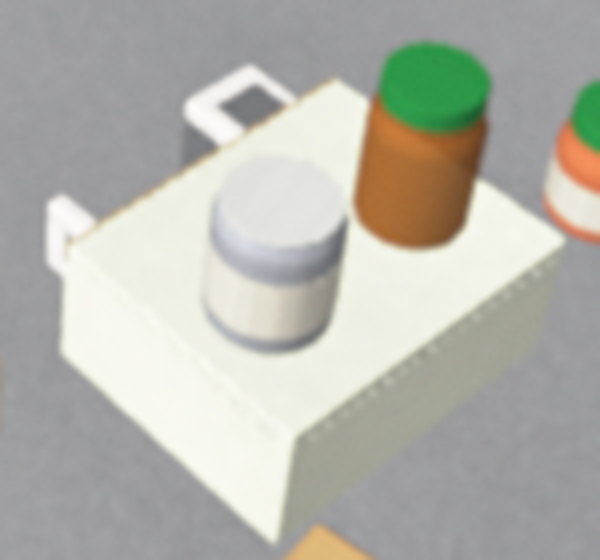

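View pics/c2.png

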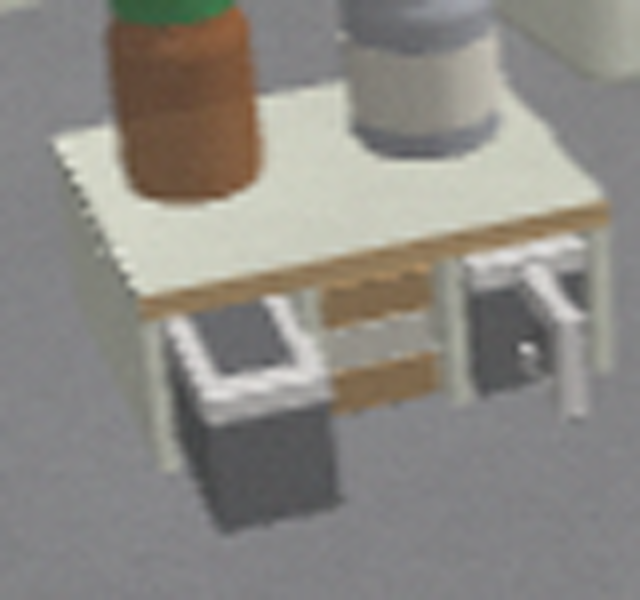

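The crops confirm it. In the bay nearer the robot, a grey box with a white lid sticks out with its plain end showing and no handle (side crop, front bottom corners at (222,530) and (340,498)). The other bay shows the neighbour's fin handle. Next I fit the shelf and box poses.

Run:
```python
from h import *
from scipy.optimize import least_squares as ls
a=read_camera("scene");b=read_camera("side")
ca=lambda l:np.array([[340+(u+.5)/4-.5,190+(v+.5)/4-.5] for u,v in l])
cb=lambda l:np.array([[224+(u+.5)/8-.5,145+(v+.5)/8-.5] for u,v in l])
# shelf: x -85..88,y +-110
S=[(-.085,-.11,.092),(.088,-.11,.092),(.088,.11,.092),(-.085,.11,.092)]
pa=ca([(68,245),(295,432),(563,240),(335,80)])
pb=cb([(608,207),(510,85),(55,140),(142,308)])
def T(q,P):
    P=np.array(P);c,s=np.cos(q[2]),np.sin(q[2])
    return np.c_[q[0]+c*P[:,0]-s*P[:,1],q[1]+s*P[:,0]+c*P[:,1],P[:,2]]
pa2=ca([(62,353),(277,543)]);S2=[(-.085,-.11,0),(.088,-.11,0)]
f=lambda q:np.r_[(proj(a,T(q,S+S2))-np.r_[pa,pa2]).ravel(),(proj(b,T(q,S))-pb).ravel()]
r=ls(f,[.5,.27,1.57],loss='soft_l1');q=r.x;print("shelf",q,np.degrees(q[2]));print(np.round(r.fun.reshape(-1,2),1).tolist())
for n,x,y in [("bay_a",-.085,.07),("bay_b",-.085,-.07)]: print(n,T(q,[(x,y,0)]))
# box plain end
E=[(.08,-.028,0),(.08,.028,0),(.08,.028,.07),(.08,-.028,.07)]
# box +x points out; seen from front left=-?  
pe=cb([(340,500),(222,532),(205,412),(328,382)])
for k,y in enumerate(pe[:2]): print("corner",atz(b,*y,0))
o=[atz(b,*pe[1],0),atz(b,*pe[0],0)]
pe2=ca([(184,110),(250,66)])
print("lid corners scene",[np.round(atz(a,*x,.07),4) for x in pe2],"side",[np.round(atz(b,*x,.07),4) for x in pe[2:]])
m=T(q,[(-.085-.06+.08,.07,0)])[0]
f=lambda k:np.r_[(proj(b,T(k,[E[1],E[0],E[3],E[2]]))-pe[[0,1,2,3]]).ravel(),(proj(a,T(k,[E[2],E[3]]))-pe2[[0,1]]).ravel()]
for g in [f]:
    r=ls(g,[m[0],m[1],q[2]-np.pi],loss='soft_l1');print("box",r.x,np.degrees(r.x[2]),np.round(r.fun.reshape(-1,2),1).tolist())
    R=r.x;print("box end",T(R,[(.08,0,.035)]))
# neighbor handle, other things
for q_ in ["spread","mug"]:
  for n,p in (("scene",a),("side",b)):
    d=recognise(p,q_)
    if d: print(q_,n,np.round(atz(p,d[0]["point"][1],d[0]["point"][0],.045),3))
```

```text
shelf [0.50150916 0.28495123 1.41910781] 81.30888809357619
[[-0.3, 0.0], [-0.6, 1.1], [0.6, -0.8], [-0.1, -0.5], [-0.1, -0.3], [-0.5, -0.1], [0.2, -0.8], [-3.5, -3.7], [-0.5, -0.3], [-0.2, -1.0]]
bay_a [[0.41946881 0.21150478 0.        ]]
bay_b [[0.55786124 0.19034973 0.        ]]
corner [0.43821938 0.15683226 0.        ]
corner [0.383616   0.16248693 0.        ]
lid corners scene [array([0.4443, 0.1532, 0.07  ]), array([0.3839, 0.1598, 0.07  ])] side [array([0.3784, 0.151 , 0.07  ]), array([0.4326, 0.1444, 0.07  ])]
box [ 0.42080783  0.23520314 -1.69744785] -97.2565975790097 [[0.6, 0.6], [0.2, 0.5], [0.2, -1.5], [0.5, -1.5], [1.1, -1.4], [0.1, -0.3]]
box end [[0.41070277 0.1558439  0.035     ]]
spread scene [0.295 0.357 0.045]
spread side [0.274 0.377 0.045]
mug scene [ 0.613 -0.502  0.045]
mug side [ 0.754 -0.086  0.045]
```

{"op": "arm_command", "data": {"steps": [{"translation": [0.1,-0.1,0],"twist": [0,0,0.145],"fingers": 1},{"translation": [0.17,-0.17,0],"twist": [0,0,0.145],"fingers": 1},{"translation": [0.22,-0.24,0],"twist": [0,0,0.145],"fingers": 1},{"translation": [0.25,-0.3,0],"twist": [0,0,0.145],"fingers": 1},{"translation": [0.253,-0.345,0],"twist": [0,0,0.145],"fingers": 1}]}}

```text
time: 1.92
eef_pos: [0.4266, 0.1864, 0.2316]
tcp_rot: [0.758, 0.652, 0.0, 0.0]
contact_force: [0.6, 0.3, -0.2]
opening: 1.0
finger_force: 0.0
```

```bash
cat >> h.py <<'E'
from scipy.spatial.transform import Rotation as Ro
MA=np.array([.4195,.2115]);O=np.array([-.151,-.9885]);L=np.array([-.9885,.151]) # mouth a, outward, shelf +y
def pose():
    s=get_state();return np.array(s["eef_pos"]),Ro.from_quat(s["tcp_rot"]),s
def yaw(R): # angle of tool x from world y, deg (ccw)
    x=R.as_matrix()[:,0];return np.degrees(np.arctan2(-x[0],x[1]))
def go(X,psi=None):
    p,R,s=pose();d=R.inv().apply(np.array(X)-p)/.75
    tw=0 if psi is None else -((psi-yaw(R)+180)%360-180)/60
    print("at",np.round(p,4),"yaw",round(yaw(R),2),"q",np.round(s["qpos"],2),"F",np.round(s["contact_force"],1),"t",s["time"]);print("go",np.round(d,4),"twist",round(tw,3))
def D(d,l=0,z=.03): return np.r_[MA+O*d+L*l,z]
E
python3 - <<'E'
from h import *
p,R,s=pose();w=read_camera("wrist");cv2.imwrite("pics/w1.png",w["pixels"][:,:,::-1])
print(R.as_matrix().round(3).tolist());go(D(.022),-8.7)
print(np.round(w["T_tool_cam"],3).tolist(),np.round(w["K"],1).tolist())
C=np.array(w["T_tool_cam"]);M=R.as_matrix()@C[:3,:3];t=R.as_matrix()@C[:3,3]+p
w["R"]=M.T;w["t"]=-M.T@t
for n,P in dict(ma0=D(0,0,.092),ma1=D(0,.04,.092),ma2=D(0,-.04,.092),e1=D(.057,.028,.07),e2=D(.057,-.028,.07)).items(): print(n,proj(w,P[None]).round(0))
E
```

```text
[[0.151, 0.989, 0.001], [0.989, -0.151, 0.001], [0.001, 0.001, -1.0]]
at [0.4194 0.1881 0.2295] yaw -8.49 q [ 0.2  -0.2   2.08  0.    1.27  0.35] F [-3.9  2.9 -2. ] t 1.975
go [ 0.0016 -0.0024  0.266 ] twist 0.003
[[0.0, -0.952, -0.305, 0.078], [1.0, 0.001, -0.002, -0.001], [0.002, -0.305, 0.952, -0.143], [0.0, 0.0, 0.0, 1.0]] [[304.5, 0.0, 324.2], [0.0, 304.5, 198.0], [0.0, 0.0, 1.0]]
ma0 [[315. 162.]]
ma1 [[272. 162.]]
ma2 [[357. 162.]]
e1 [[289. 211.]]
e2 [[342. 211.]]
```

View pics/w1.png

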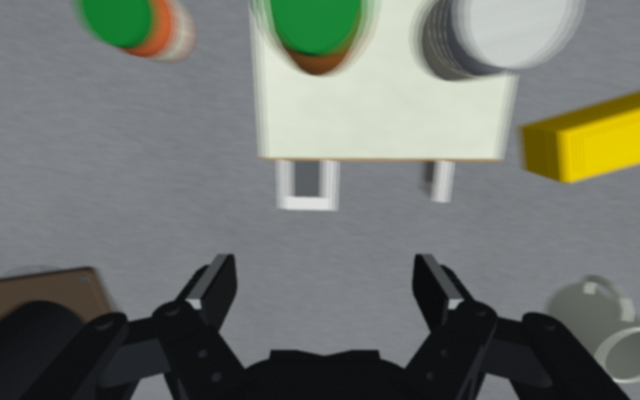

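The wrist picture shows the box's lid end at (277–338,210), the mouth edge from (261,158) to (503,158), and the neighbour's handle at (443,180). The arm was still settling, so I'll retake it at rest.

Run:
```python
from h import *
for i in range(3): w=read_camera("wrist")
p,R,s=pose();w=read_camera("wrist")
C=np.array(w["T_tool_cam"]);M=R.as_matrix()@C[:3,:3];t=R.as_matrix()@C[:3,3]+p
w["R"]=M.T;w["t"]=-M.T@t
im=w["pixels"];cv2.imwrite("pics/w2.png",cv2.resize(im[130:230,250:520],None,fx=2.9,fy=2.9,interpolation=2)[:,:,::-1])
g=im.astype(int)
for r in (190,195,200,207): print(r,[(c,g[r,c].sum()//3) for c in range(270,346,2)])
for r in (145,150): print(r,[(c,g[r,c].sum()//3) for c in list(range(254,272,2))+list(range(494,512,2))])
for c in (290,325,400): print(c,[(r,g[r,c].sum()//3) for r in range(150,222,2)])
go(D(.022),-8.7)
for n,P in dict(sh1=D(0,.04,.092),sh2=D(0,-.18,.092),e1=D(.057,.028,.07),e2=D(.057,-.028,.07)).items(): print(n,proj(w,P[None]).round(0))
```

```text
190 [(270, np.int64(132)), (272, np.int64(134)), (274, np.int64(131)), (276, np.int64(130)), (278, np.int64(127)), (280, np.int64(130)), (282, np.int64(129)), (284, np.int64(143)), (286, np.int64(203)), (288, np.int64(220)), (290, np.int64(220)), (292, np.int64(214)), (294, np.int64(151)), (296, np.int64(96)), (298, np.int64(94)), (300, np.int64(96)), (302, np.int64(94)), (304, np.int64(94)), (306, np.int64(95)), (308, np.int64(95)), (310, np.int64(94)), (312, np.int64(95)), (314, np.int64(95)), (316, np.int64(95)), (318, np.int64(94)), (320, np.int64(95)), (322, np.int64(96)), (324, np.int64(95)), (326, np.int64(98)), (328, np.int64(159)), (330, np.int64(217)), (332, np.int64(222)), (334, np.int64(222)), (336, np.int64(224)), (338, np.int64(182)), (340, np.int64(129)), (342, np.int64(127)), (344, np.int64(128))]
195 [(270, np.int64(128)), (272, np.int64(126)), (274, np.int64(128)), (276, np.int64(132)), (278, np.int64(130)), (280, np.int64(128)), (282, np.int64(129)), (284, np.int64(140)), (286, np.int64(201)), (288, np.int64(219)), (290, np.int64(220)), (292, np.int64(214)), (294, 
[... 4922 characters left out ...]
5)), (178, np.int64(124)), (180, np.int64(127)), (182, np.int64(129)), (184, np.int64(124)), (186, np.int64(124)), (188, np.int64(127)), (190, np.int64(131)), (192, np.int64(130)), (194, np.int64(127)), (196, np.int64(124)), (198, np.int64(124)), (200, np.int64(128)), (202, np.int64(127)), (204, np.int64(130)), (206, np.int64(129)), (208, np.int64(129)), (210, np.int64(132)), (212, np.int64(132)), (214, np.int64(131)), (216, np.int64(130)), (218, np.int64(130)), (220, np.int64(128))]
at [0.4286 0.1854 0.232 ] yaw -8.67 q [ 0.19 -0.19  2.07 -0.    1.26  0.34] F [ 0.4  0.9 -0.5] t 2.175
go [ 0.0032 -0.0179  0.2693] twist 0.0
sh1 [[271. 161.]]
sh2 [[505. 161.]]
e1 [[288. 210.]]
e2 [[341. 210.]]
```

View pics/w2.png

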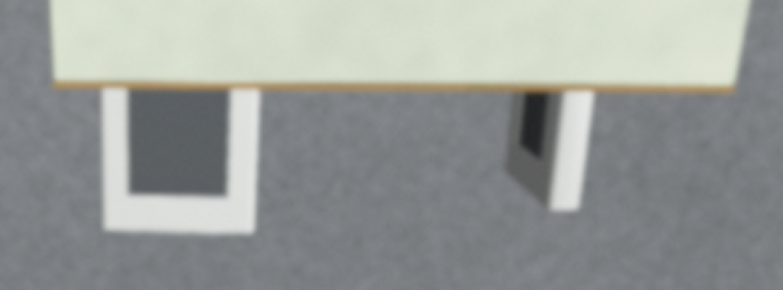

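The rest picture shows the box's lid end at columns 285–338, row 210. The mouth edge runs from (268,158) to (503,160), so the shelf sits about 2 mm off my fit and is turned about −0.5°. The wrist camera hangs 78 mm towards the shelf, so I'll check its clearance to the jar before descending.

```bash
sed -i 's/^MA=.*/MA=np.array([.418,.2135]);O=np.array([-.156,-.988]);L=np.array([-.988,.156])/' h.py
python3 - <<'E'
from h import *
a=read_camera("scene")
for n,u,v in [("jar",415,225),("tin",268,328)]:
    P=atz(a,340+u/4,190+v/4,.092)[:2]; e=P-MA; print(n,"inside",-(e@O),"l",e@L)
E
```

```text
jar inside 0.113244006819631 l -0.01898767306500046
tin inside 0.11449086748486423 l -0.13840457768640363
```

Run:
```python
from h import *
go(D(.031,.001,.031),-9)
```

```text
at [0.4292 0.1851 0.2321] yaw -8.72 q [ 0.19 -0.19  2.07 -0.    1.26  0.34] F [ 0.2 -0.6  0.4] t 2.225
go [-0.0063 -0.0225  0.2681] twist 0.005
```

{"op": "arm_command", "data": {"steps": [{"translation": [-0.0063,-0.0225,0.0],"twist": [0,0,0.005],"fingers": 1},{"translation": [-0.0063,-0.0225,0.07],"twist": [0,0,0.005],"fingers": 1},{"translation": [-0.0063,-0.0225,0.14],"twist": [0,0,0.005],"fingers": 1},{"translation": [-0.0063,-0.0225,0.14],"twist": [0,0,0.005],"fingers": 1},{"translation": [-0.0063,-0.0225,0.14],"twist": [0,0,0.005],"fingers": 1}]}}

```text
time: 2.85
eef_pos: [0.4128, 0.183, 0.1281]
tcp_rot: [0.761, 0.649, 0.001, 0.001]
contact_force: [-0.1, 0.4, 0.7]
opening: 0.999
finger_force: 0.0
```

Run:
```python
from h import *
go(D(.031,.001,.031),-9)
```

```text
at [0.4128 0.183  0.1281] yaw -9.06 q [ 0.19 -0.1   2.2  -0.    1.05  0.35] F [-0.1  0.4  0.7] t 2.85
go [-0.0002 -0.0012  0.1295] twist -0.001
```

{"op": "arm_command", "data": {"steps": [{"translation": [0,-0.001,0.05],"twist": [0,0,0],"fingers": 1},{"translation": [0,-0.001,0.1],"twist": [0,0,0],"fingers": 1},{"translation": [0,-0.001,0.128],"twist": [0,0,0],"fingers": 1},{"translation": [0,-0.001,0.128],"twist": [0,0,0],"fingers": 1}]}}

```text
time: 3.35
eef_pos: [0.4114, 0.1834, 0.0314]
tcp_rot: [0.76, 0.649, 0.0, 0.0]
contact_force: [0.9, -0.2, -0.0]
opening: 0.996
finger_force: 0.0
```

{"op": "arm_command", "data": {"steps": [{"translation": [0,0,0],"twist": [0,0,0],"fingers": 0.0},{"translation": [0,0,0],"twist": [0,0,0],"fingers": 0.0},{"translation": [0,0,0],"twist": [0,0,0],"fingers": 0.0},{"translation": [0,0,0],"twist": [0,0,0],"fingers": 0.0}], "grip_force": 30}}

```text
time: 3.85
eef_pos: [0.4124, 0.1837, 0.0327]
tcp_rot: [0.76, 0.649, 0.002, 0.001]
contact_force: [0.1, -0.0, 6.1]
opening: 0.653
finger_force: 32.6
```

Run:
```python
from h import *
go(D(.079,.001,.031),-9); print(get_state()["opening"],get_state()["finger_force"])
```

```text
at [0.4124 0.1837 0.0327] yaw -9.0 q [ 0.19  0.07  2.24 -0.    0.83  0.35] F [ 0.1 -0.   6.1] t 3.85
go [-0.0649 -0.0001  0.0022] twist 0.0
0.6534253101490292 32.61232942342758
```

{"op": "arm_command", "data": {"steps": [{"translation": [-0.013,0,0],"twist": [0,0,0],"fingers": 0.0},{"translation": [-0.026,0,0],"twist": [0,0,0],"fingers": 0.0},{"translation": [-0.04,0,0],"twist": [0,0,0],"fingers": 0.0},{"translation": [-0.053,0,0],"twist": [0,0,0],"fingers": 0.0},{"translation": [-0.064,0,0],"twist": [0,0,0],"fingers": 0.0}]}}

```text
time: 4.47
eef_pos: [0.4051, 0.1366, 0.0328]
tcp_rot: [0.761, 0.649, 0.003, 0.001]
contact_force: [1.0, 5.3, 6.4]
opening: 0.653
finger_force: 33.0
```

Run:
```python
from h import *
go(D(.079,.001,.031),-9); print(get_state()["opening"],get_state()["finger_force"])
```

```text
at [0.4051 0.1366 0.0328] yaw -9.1 q [0.09 0.01 2.3  0.   0.82 0.24] F [1.  5.3 6.4] t 4.475
go [-0.0014 -0.0003  0.0023] twist -0.002
0.6533857326672065 33.04086282849312
```

{"op": "arm_command", "data": {"steps": [{"translation": [0,0,0],"twist": [0,0,0],"fingers": 1},{"translation": [0,0,0],"twist": [0,0,0],"fingers": 1},{"translation": [0.02,0,0],"twist": [0,0,0],"fingers": 1},{"translation": [0.045,0,0],"twist": [0,0,0],"fingers": 1},{"translation": [0.064,0,0],"twist": [0,0,0],"fingers": 1}]}}

```text
time: 5.1
eef_pos: [0.41, 0.1846, 0.0301]
tcp_rot: [0.76, 0.65, -0.0, -0.0]
contact_force: [-0.7, -0.1, 0.9]
opening: 1.001
finger_force: 0.0
```

{"op": "arm_command", "data": {"steps": [{"translation": [0,0,0],"twist": [0,0,0],"fingers": 1},{"translation": [0,0,0],"twist": [0,0,0],"fingers": 0},{"translation": [0,0,0],"twist": [0,0,0],"fingers": 0.0},{"translation": [0,0,0],"twist": [0,0,0],"fingers": 0.0},{"translation": [0,0,0],"twist": [0,0,0],"fingers": 0.0}]}}

```text
time: 5.72
eef_pos: [0.4108, 0.1831, 0.0308]
tcp_rot: [0.761, 0.649, 0.001, 0.0]
contact_force: [1.0, 0.1, 2.3]
opening: 0.652
finger_force: 33.5
```

Run:
```python
from h import *
go(D(.084,0.001,.031),-9); print(get_state()["opening"],get_state()["finger_force"])
w=read_camera("wrist");p,R,s=pose();im=w["pixels"];cv2.imwrite("pics/w3.png",im[:,:,::-1])
for q in ("box_end","box"):print([(np.round(d["point"]),d["conf"]) for d in recognise(w,q)[:3]])
```

```text
at [0.4108 0.1831 0.0308] yaw -9.03 q [ 0.19  0.07  2.25 -0.    0.83  0.35] F [1.  0.1 2.3] t 5.725
go [-0.0705  0.002  -0.0003] twist -0.001
0.6522005889280267 33.48077639937401
[(array([307., 328.]), 0.87), (array([0., 4.]), 0.69)]
[(array([306., 325.]), 0.62)]
```

{"op": "arm_command", "data": {"steps": [{"translation": [-0.015,0,0],"twist": [0,0,0],"fingers": 0.0},{"translation": [-0.03,0,0],"twist": [0,0,0],"fingers": 0.0},{"translation": [-0.045,0,0],"twist": [0,0,0],"fingers": 0.0},{"translation": [-0.06,0,0],"twist": [0,0,0],"fingers": 0.0},{"translation": [-0.075,0,0],"twist": [0,0,0],"fingers": 0.0}], "grip_force": 45}}

```text
time: 6.5
eef_pos: [0.4015, 0.1273, 0.0308]
tcp_rot: [0.761, 0.649, 0.001, 0.0]
contact_force: [1.2, 4.3, 5.8]
opening: 0.649
finger_force: 48.5
```

{"op": "arm_command", "data": {"steps": [{"translation": [-0.018,0.006,0],"twist": [0,0,0],"fingers": 0.0},{"translation": [-0.036,0.014,0],"twist": [0,0,0],"fingers": 0.0},{"translation": [-0.056,0.022,0],"twist": [0,0,0],"fingers": 0.0},{"translation": [-0.076,0.031,0],"twist": [0,0,0],"fingers": 0.0},{"translation": [-0.1,0.055,0],"twist": [0,0,0],"fingers": 0.0}]}}

```text
time: 7.12
eef_pos: [0.4288, 0.0473, 0.0308]
tcp_rot: [0.76, 0.649, -0.001, -0.002]
contact_force: [-3.2, 6.2, 12.0]
opening: 0.649
finger_force: 45.6
```

Run:
```python
from h import *
go([.535,-.01,.031],-9); print(get_state()["opening"],get_state()["finger_force"])
p=read_camera("side");cv2.imwrite("pics/s3.png",cv2.resize(p["pixels"][130:280,180:420],None,fx=3,fy=3)[:,:,::-1])
```

```text
at [0.4288 0.0473 0.0308] yaw -9.01 q [-0.13  0.03  2.29  0.    0.83  0.03] F [-3.2  6.2 12. ] t 7.125
go [-0.0533  0.1518 -0.0009] twist -0.0
0.6488339518179121 45.59235244989395
```

View pics/s3.png

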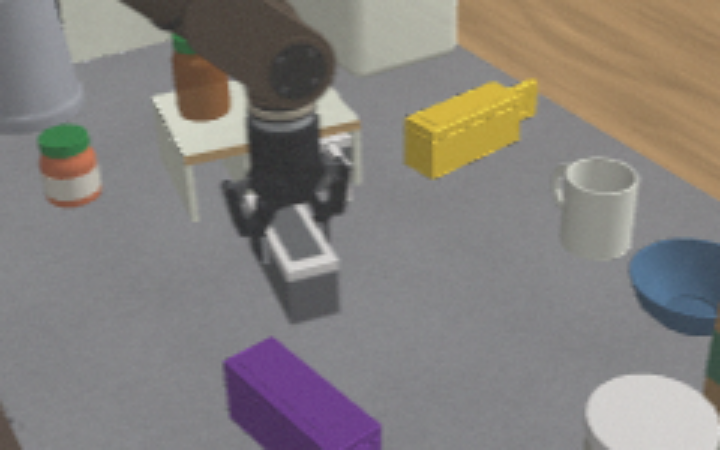

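The side picture shows the box fully out on the counter, held upright in the gripper at (295,260). The neighbour's handle, jar and tin haven't moved. I'm now turning it counterclockwise.

{"op": "arm_command", "data": {"steps": [{"translation": [-0.025,0.015,-0.0012],"twist": [0,0,-0.15],"fingers": 0.0},{"translation": [-0.045,0.035,-0.0012],"twist": [0,0,-0.31],"fingers": 0.0},{"translation": [-0.05,0.06,-0.0012],"twist": [0,0,-0.47],"fingers": 0.0},{"translation": [-0.05,0.085,-0.0012],"twist": [0,0,-0.63],"fingers": 0.0},{"translation": [-0.05,0.105,-0.0012],"twist": [0,0,-0.79],"fingers": 0.0}]}}

```text
time: 7.8
eef_pos: [0.5001, -0.0029, 0.0309]
tcp_rot: [0.433, 0.901, -0.001, -0.003]
contact_force: [-6.1, -0.6, 9.4]
opening: 0.65
finger_force: 50.4
```

{"op": "arm_command", "data": {"steps": [{"translation": [0,0,0],"twist": [0,0,-0.16],"fingers": 0.0},{"translation": [0,0,0],"twist": [0,0,-0.32],"fingers": 0.0},{"translation": [0,0,0],"twist": [0,0,-0.48],"fingers": 0.0},{"translation": [0,0,0],"twist": [0,0,-0.64],"fingers": 0.0},{"translation": [0,0,0],"twist": [0,0,-0.8],"fingers": 0.0}]}}

```text
time: 8.43
eef_pos: [0.5009, -0.0029, 0.0308]
tcp_rot: [0.029, 1.0, -0.0, -0.001]
contact_force: [-0.4, -0.5, 3.2]
opening: 0.652
finger_force: 49.6
```

Run:
```python
from h import *
go([.50,-.02,.031],171); print(get_state()["opening"],get_state()["finger_force"])
```

```text
at [ 0.5009 -0.0029  0.0308] yaw 86.67 q [-0.21  0.18  2.12 -0.    0.84 -1.72] F [-0.4 -0.5  3.2] t 8.425
go [-0.0001 -0.0229 -0.0003] twist -1.405
0.6517968531344371 49.63451474905014
```

{"op": "arm_command", "data": {"steps": [{"translation": [0,-0.005,0],"twist": [0,0,-0.16],"fingers": 0.0},{"translation": [0,-0.01,0],"twist": [0,0,-0.32],"fingers": 0.0},{"translation": [0,-0.015,0],"twist": [0,0,-0.48],"fingers": 0.0},{"translation": [0,-0.02,0],"twist": [0,0,-0.64],"fingers": 0.0},{"translation": [0,-0.023,0],"twist": [0,0,-0.8],"fingers": 0.0}]}}

```text
time: 9.05
eef_pos: [0.4998, -0.0202, 0.0308]
tcp_rot: [-0.38, 0.925, 0.0, -0.001]
contact_force: [-0.3, -0.5, 2.8]
opening: 0.65
finger_force: 49.8
```

{"op": "arm_command", "data": {"steps": [{"translation": [0,0,0],"twist": [0,0,-0.16],"fingers": 0.0},{"translation": [0,0,0],"twist": [0,0,-0.32],"fingers": 0.0},{"translation": [0,0,0],"twist": [0,0,-0.48],"fingers": 0.0},{"translation": [0,0,0],"twist": [0,0,-0.605],"fingers": 0.0},{"translation": [0,0,0],"twist": [0,0,-0.605],"fingers": 0.0}]}}

```text
time: 9.68
eef_pos: [0.5131, 0.0331, 0.0296]
tcp_rot: [-0.616, 0.785, -0.063, -0.032]
contact_force: [-3.9, -23.8, 53.0]
opening: 0.648
finger_force: 66.7
```

Run:
```python
from h import *
go(D(.092,.001,.031),171); print(get_state()["opening"],get_state()["finger_force"])
w=read_camera("wrist");cv2.imwrite("pics/w4.png",w["pixels"][:,:,::-1])
```

```text
at [0.5131 0.0331 0.0296] yaw 166.05 q [-0.07  0.2   2.1  -0.19  0.81 -2.84] F [ -3.9 -23.8  53. ] t 9.675
go [-0.0797  0.1707 -0.0226] twist -0.083
0.6480110455587369 66.65793481981382
```

View pics/w4.png

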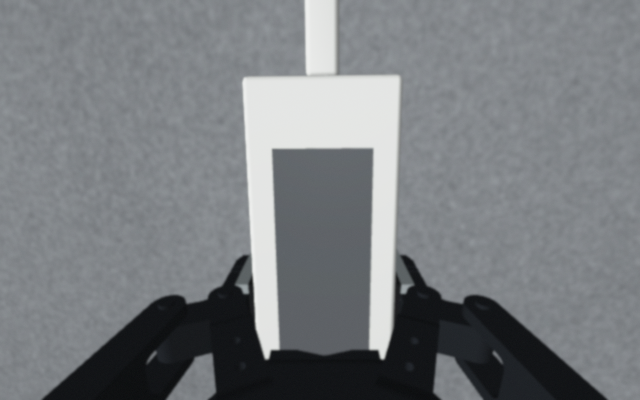

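The wrist joint hit its range limit during the turn. The picture shows the box still held upright, with its handle now pointing outward at (320,35). I'll turn back a little, release, and regrasp with the hand half-turned.

{"op": "arm_command", "data": {"steps": [{"translation": [0,0,0],"twist": [0,0,0.15],"fingers": 0.0},{"translation": [0,0,0],"twist": [0,0,0.3],"fingers": 0.0},{"translation": [0,0,0],"twist": [0,0,0.4],"fingers": 0.0},{"translation": [0,0,0],"twist": [0,0,0.4],"fingers": 0.0}]}}

```text
time: 10.22
eef_pos: [0.5138, 0.0357, 0.0302]
tcp_rot: [-0.437, 0.897, -0.066, -0.015]
contact_force: [-2.3, -6.3, 52.2]
opening: 0.652
finger_force: 66.7
```

Run:
```python
from h import *
go([.5,-.02,.031],148);print(pose()[1].as_matrix().round(3)[:,2], get_state()["opening"],get_state()["finger_force"])
```

```text
at [0.5138 0.0357 0.0302] yaw 141.69 q [-0.06  0.2   2.1  -0.18  0.81 -2.42] F [-2.3 -6.3 52.2] t 10.225
go [ 0.0695 -0.0309  0.0081] twist -0.105
[ 0.031 -0.131 -0.991] 0.6519996787975636 66.72780711203814
```

```bash
cat >> h.py <<'E'
def level(X,psi):
    p,R,s=pose();c,q=np.cos(np.radians(psi)),np.sin(np.radians(psi))
    T=Ro.from_matrix(np.array([[-q,c,0],[c,q,0],[0,0,-1.]]))
    print("level shift",np.round(R.inv().apply(np.array(X)-p)/.75,4),"twist",np.round(np.degrees((R.inv()*T).as_rotvec())/60,4))
E
python3 - <<'E'
from h import *
level([.5138,.0357,.0315],141.7)
p=read_camera("side");cv2.imwrite("pics/s4.png",cv2.resize(p["pixels"][130:280,220:420],None,fx=4,fy=4,interpolation=2)[:,:,::-1])
E
```

```text
level shift [ 0.0002 -0.0002 -0.0018] twist [-0.101  -0.0801  0.004 ]
```

View pics/s4.png

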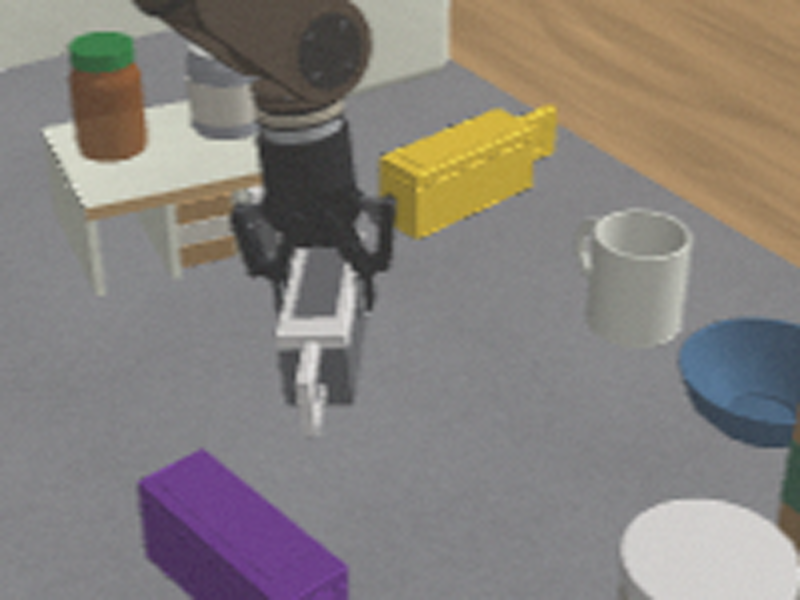

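The side crop shows the box standing on the counter, handle fin out at (310,390), nearly upright. I'll level the tool before letting go.

{"op": "arm_command", "data": {"steps": [{"translation": [0,0,-0.002],"twist": [-0.033,-0.027,0],"fingers": 0.0},{"translation": [0,0,-0.002],"twist": [-0.067,-0.053,0],"fingers": 0.0},{"translation": [0,0,-0.002],"twist": [-0.101,-0.08,0.004],"fingers": 0.0},{"translation": [0,0,-0.002],"twist": [-0.101,-0.08,0.004],"fingers": 0.0}]}}

```text
time: 10.78
eef_pos: [0.5141, 0.0366, 0.0272]
tcp_rot: [-0.435, 0.901, 0.001, 0.004]
contact_force: [10.0, -2.2, 24.9]
opening: 0.653
finger_force: 52.5
```

Run:
```python
from h import *
go([.50,.00,.031],150);print(pose()[1].as_matrix().round(3)[:,2], get_state()["opening"],get_state()["finger_force"])
level([.51,.01,.031],150)
```

```text
at [0.5141 0.0366 0.0272] yaw 141.55 q [-0.13  0.21  2.09  0.01  0.83 -2.6 ] F [10.  -2.2 24.9] t 10.775
go [ 0.0499 -0.0157 -0.0054] twist -0.141
[ 0.006  0.004 -1.   ] 0.6530368119980057 52.453562915325165
level shift [ 0.0312 -0.0178 -0.0053] twist [-0.0027  0.0066 -0.1409]
```

{"op": "arm_command", "data": {"steps": [{"translation": [0.01,-0.007,-0.003],"twist": [0,0.005,0],"fingers": 0.0},{"translation": [0.025,-0.017,-0.003],"twist": [0,0.005,0],"fingers": 0.0},{"translation": [0.042,-0.0265,-0.003],"twist": [0,0.005,0],"fingers": 0.0},{"translation": [0.042,-0.0265,-0.003],"twist": [0,0.005,0],"fingers": 0.3},{"translation": [0.042,-0.0265,-0.003],"twist": [0,0.005,0],"fingers": 1}]}}

```text
time: 11.4
eef_pos: [0.4982, 0.0021, 0.0214]
tcp_rot: [-0.434, 0.901, 0.007, -0.01]
contact_force: [0.0, 0.5, 0.2]
opening: 0.845
finger_force: 0.0
```

{"op": "arm_command", "data": {"steps": [{"translation": [0,0,0],"twist": [0,0,0],"fingers": 1},{"translation": [0,0,-0.06],"twist": [0,0,0],"fingers": 1},{"translation": [0,0,-0.12],"twist": [0,0,0],"fingers": 1},{"translation": [0,0,-0.16],"twist": [0,0,0.15],"fingers": 1},{"translation": [0,0,-0.16],"twist": [0,0,0.32],"fingers": 1}]}}

```text
time: 12.02
eef_pos: [0.5012, 0.0016, 0.1415]
tcp_rot: [-0.275, 0.961, 0.005, -0.01]
contact_force: [0.1, -0.3, -1.1]
opening: 1.002
finger_force: 0.0
```

{"op": "arm_command", "data": {"steps": [{"translation": [0,0,0],"twist": [0,0,0.2],"fingers": 1},{"translation": [0,0,0],"twist": [0,0,0.38],"fingers": 1},{"translation": [0,0,0],"twist": [0,0,0.55],"fingers": 1},{"translation": [0,0,0],"twist": [0,0,0.72],"fingers": 1},{"translation": [0,0,0],"twist": [0,0,0.88],"fingers": 1}]}}

```text
time: 12.65
eef_pos: [0.4988, 0.0021, 0.1378]
tcp_rot: [0.181, 0.983, -0.0, -0.015]
contact_force: [-0.0, 0.1, 0.3]
opening: 1.0
finger_force: 0.0
```

{"op": "arm_command", "data": {"steps": [{"translation": [0,0,0],"twist": [0,0,0.2],"fingers": 1},{"translation": [0,0,0],"twist": [0,0,0.38],"fingers": 1},{"translation": [0,0,0],"twist": [0,0,0.55],"fingers": 1},{"translation": [0,0,0],"twist": [0,0,0.72],"fingers": 1},{"translation": [0,0,0],"twist": [0,0,0.88],"fingers": 1}]}}

```text
time: 13.28
eef_pos: [0.4988, 0.0021, 0.1378]
tcp_rot: [0.599, 0.8, -0.007, -0.014]
contact_force: [-0.8, -0.3, -0.3]
opening: 1.0
finger_force: 0.0
```

Run:
```python
from h import *
p=pose()[0];go(p,-38.5);level(p,-38.5)
```

```text
at [0.4988 0.0021 0.1378] yaw 16.33 q [-0.2   0.01  2.07 -0.    1.09 -0.48] F [-0.8 -0.3 -0.3] t 13.275
go [0. 0. 0.] twist 0.914
level shift [0. 0. 0.] twist [-3.03e-02  4.00e-04  9.14e-01]
```

{"op": "arm_command", "data": {"steps": [{"translation": [0,0,-0.03],"twist": [-0.007,0,0.18],"fingers": 1},{"translation": [0,0,-0.06],"twist": [-0.015,0,0.36],"fingers": 1},{"translation": [0,0,-0.09],"twist": [-0.022,0,0.54],"fingers": 1},{"translation": [0,0,-0.09],"twist": [-0.03,0,0.72],"fingers": 1},{"translation": [0,0,-0.09],"twist": [-0.03,0,0.89],"fingers": 1}]}}

```text
time: 13.9
eef_pos: [0.5009, 0.0016, 0.2056]
tcp_rot: [0.895, 0.446, 0.0, 0.0]
contact_force: [-0.2, -1.0, 0.5]
opening: 1.0
finger_force: 0.0
```

Run:
```python
from h import *
for i in range(3): w=read_camera("wrist")
p,R,s=pose();w=read_camera("wrist");go(p,-38.5);level(p,-38.5)
C=np.array(w["T_tool_cam"]);M=R.as_matrix()@C[:3,:3];w["R"]=M.T;w["t"]=-M.T@(R.as_matrix()@C[:3,3]+p)
im=w["pixels"];cv2.imwrite("pics/w5.png",im[:,:,::-1])
a=read_camera("scene");b=read_camera("side")
A=a["pixels"][100:300,280:480];B=b["pixels"][130:280,220:370]
cv2.imwrite("pics/c5.png",np.hstack([cv2.resize(A,(400,400)),cv2.resize(B,(400,400))])[:,:,::-1])
hsv=cv2.cvtColor(im,cv2.COLOR_RGB2HSV);m=((hsv[...,2]>195)&(hsv[...,1]<40)).astype(np.uint8)
n,l,st,ce=cv2.connectedComponentsWithStats(m)
for i in range(1,n):
    if st[i,4]>400:
        pts=cv2.findContours((l==i).astype(np.uint8),0,2)[0][0];q=cv2.approxPolyDP(pts,4,True)[:,0]
        print(st[i],[(k.tolist(),np.round(atz(w,*k,.07)[:2],3).tolist()) for k in q])
```

```text
at [0.5014 0.0017 0.2059] yaw -36.55 q [-0.2  -0.08  2.02  0.    1.2   0.44] F [-0.7  0.4  1.6] t 14.1
go [-0.0002 -0.0003  0.0004] twist 0.032
level shift [-0.0002 -0.0003  0.0004] twist [ 0.0012 -0.001   0.0325]
[   0    0  129   66 4695] [([0, 25], [0.369, 0.269]), ([31, 65], [0.364, 0.235]), ([128, 0], [0.466, 0.219]), ([0, 0], [0.384, 0.28])]
[128  10  41  26 426] [([128, 17], [0.457, 0.211]), ([168, 35], [0.474, 0.182]), ([159, 20], [0.476, 0.194]), ([139, 10], [0.468, 0.209])]
[591  29  49 105 625] [([639, 29], [0.785, -0.043]), ([608, 52], [0.758, -0.045]), ([591, 89], [0.736, -0.064]), ([597, 118], [0.731, -0.091]), ([622, 133], [0.744, -0.117]), ([639, 129], [0.758, -0.122]), ([624, 130], [0.747, -0.115]), ([605, 122], [0.736, -0.098]), ([594, 94], [0.737, -0.07]), ([606, 59], [0.755, -0.049])]
[ 59  41  55  31 841] [([113, 71], [0.416, 0.191]), ([94, 41], [0.421, 0.216]), ([59, 63], [0.385, 0.222])]
[ 299  101   64  205 5007] [([301, 101], [0.529, 0.077]), ([299, 260], [0.432, -0.045]), ([321, 264], [0.448, -0.062]), ([320, 304], [0.418, -0.1]), ([328, 305], [0.424, -0.107]), ([330, 265], [0.454, -0.068]), ([352, 262], [0.475, -0.079]), ([362, 104], [0.571, 0.043])]
```

View pics/w5.png

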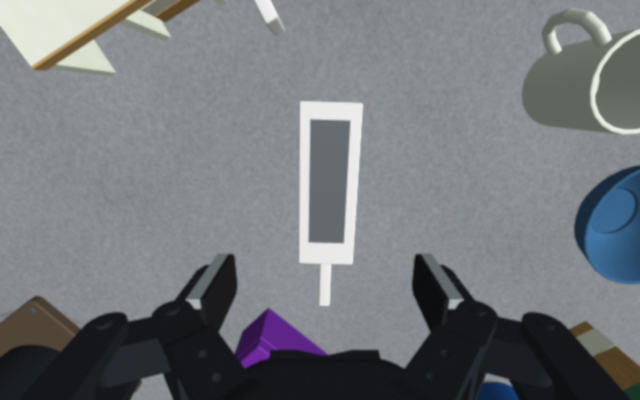

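The wrist picture shows the box flat on the counter: lid from (301,101) to (352,262), handle at (325,285) pointing away from the shelf. The measured size is 155 × 54 mm, which matches. Regrasping now.

{"op": "arm_command", "data": {"steps": [{"translation": [0.008,0.003,0.06],"twist": [0,0,0.03],"fingers": 1},{"translation": [0.008,0.003,0.12],"twist": [0,0,0.03],"fingers": 1},{"translation": [0.008,0.003,0.18],"twist": [0,0,0.03],"fingers": 1},{"translation": [0.008,0.003,0.232],"twist": [0,0,0.03],"fingers": 1},{"translation": [0.008,0.003,0.232],"twist": [0,0,0.03],"fingers": 1}]}}

```text
time: 14.82
eef_pos: [0.5055, 0.0057, 0.0302]
tcp_rot: [0.9, 0.435, -0.001, -0.001]
contact_force: [-0.3, -0.4, 0.4]
opening: 0.998
finger_force: 0.0
```

{"op": "arm_command", "data": {"steps": [{"translation": [0,0,0],"twist": [0,0,0],"fingers": 0},{"translation": [0,0,0],"twist": [0,0,0],"fingers": 0.0},{"translation": [0,0,0],"twist": [0,0,0],"fingers": 0.0},{"translation": [0,0,0],"twist": [0,0,0],"fingers": 0.0}], "grip_force": 40}}

```text
time: 15.32
eef_pos: [0.5105, 0.005, 0.036]
tcp_rot: [0.901, 0.434, 0.004, 0.002]
contact_force: [0.1, 0.4, 7.5]
opening: 0.645
finger_force: 45.5
```

Run:
```python
from h import *
go([.47,-.0,.031],-9);level([.44,.04,.031],-9);print(get_state()["opening"],get_state()["finger_force"])
```

```text
at [0.5105 0.005  0.036 ] yaw -38.5 q [-0.19  0.18  2.11  0.    0.85  0.48] F [0.1 0.4 7.5] t 15.325
go [-0.0389 -0.0382  0.0061] twist -0.492
level shift [-0.022  -0.1027  0.0057] twist [ 0.0082 -0.0027 -0.4917]
0.6448722598027097 45.48240166157484
```

{"op": "arm_command", "data": {"steps": [{"translation": [-0.005,-0.02,0],"twist": [0,0,-0.12],"fingers": 0.0},{"translation": [-0.01,-0.045,0],"twist": [0,0,-0.25],"fingers": 0.0},{"translation": [-0.016,-0.07,0],"twist": [0,0,-0.37],"fingers": 0.0},{"translation": [-0.022,-0.1,0],"twist": [0,0,-0.492],"fingers": 0.0},{"translation": [-0.022,-0.1,0],"twist": [0,0,-0.492],"fingers": 0.0}]}}

```text
time: 15.95
eef_pos: [0.4418, 0.0391, 0.036]
tcp_rot: [0.76, 0.65, 0.004, 0.004]
contact_force: [-0.8, 1.1, 8.5]
opening: 0.651
finger_force: 45.7
```

Run:
```python
from h import *
for i in range(2): w=read_camera("wrist")
p,R,s=pose();w=read_camera("wrist");go(D(.09,.001,.031),-9);level(D(.09,.001,.031),-9)
C=np.array(w["T_tool_cam"]);M=R.as_matrix()@C[:3,:3];w["R"]=M.T;w["t"]=-M.T@(R.as_matrix()@C[:3,3]+p)
im=w["pixels"];cv2.imwrite("pics/w6.png",im[:,:,::-1])
print(s["opening"]); print("mouth edge px",proj(w,np.array([D(0,l,.092) for l in (.04,.032,0,-.032,-.1)])).round(0).tolist())
```

```text
at [0.4418 0.0391 0.0359] yaw -8.93 q [-0.14  0.04  2.26  0.    0.83  0.01] F [-0.6  1.7  9.7] t 16.1
go [ 0.1048 -0.069   0.006 ] twist 0.001
level shift [ 0.1048 -0.069   0.006 ] twist [ 0.0088 -0.001   0.0011]
0.6543883557613243
mouth edge px [[-171.0, -430.0], [-126.0, -429.0], [55.0, -427.0], [233.0, -424.0], [607.0, -419.0]]
```

View pics/w6.png

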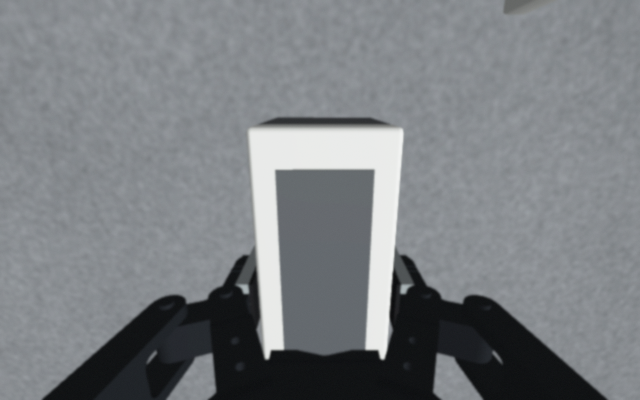

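The wrist picture shows the box square in the hand, plain end forward (edge at row 128, columns 248–403). That was my last picture to view; from here on I rely on numbers only.

{"op": "arm_command", "data": {"steps": [{"translation": [0.01,-0.025,0],"twist": [0,0,0.001],"fingers": 0.0},{"translation": [0.035,-0.05,0],"twist": [0,0,0.001],"fingers": 0.0},{"translation": [0.065,-0.065,0],"twist": [0,0,0.001],"fingers": 0.0},{"translation": [0.09,-0.069,0],"twist": [0,0,0.001],"fingers": 0.0},{"translation": [0.1,-0.069,0],"twist": [0,0,0.001],"fingers": 0.0}]}}

```text
time: 16.73
eef_pos: [0.4031, 0.1209, 0.036]
tcp_rot: [0.76, 0.65, 0.003, 0.005]
contact_force: [-0.8, -7.1, 11.7]
opening: 0.645
finger_force: 46.2
```

Run:
```python
from h import *
for i in range(2): w=read_camera("wrist")
p,R,s=pose();w=read_camera("wrist");go(D(.05,.001,.031),-9);print("l",(p[:2]-MA)@L,"d",(p[:2]-MA)@O)
C=np.array(w["T_tool_cam"]);M=R.as_matrix()@C[:3,:3];w["R"]=M.T;w["t"]=-M.T@(R.as_matrix()@C[:3,3]+p)
im=w["pixels"];cv2.imwrite("pics/w7.png",im[:,:,::-1])
X=np.array([D(0,l,.092) for l in (.04,0,-.04)]);print("mouth edge px",proj(w,X).round(0).tolist())
g=im.astype(int)
for r in (5,20,40,60,80,140): print(r,[int(g[r,c].sum()//3) for c in range(100,560,10)])
hsv=cv2.cvtColor(im,cv2.COLOR_RGB2HSV);m=(hsv[...,0]>8)&(hsv[...,0]<25)&(hsv[...,1]>60);ys,xs=np.nonzero(m[:150]);print(len(ys), (xs.min(),xs.max(),ys.min(),ys.max()) if len(ys) else 0)
```

```text
at [0.4033 0.1214 0.036 ] yaw -8.92 q [ 0.05 -0.01  2.32 -0.    0.83  0.21] F [ 0.4  0.3 11.2] t 16.875
go [ 0.0576 -0.0011  0.0066] twist 0.001
l 0.0001923360396841045 d 0.09325137024217905
mouth edge px [[177.0, 39.0], [334.0, 40.0], [489.0, 40.0]]
5 [140, 131, 137, 140, 141, 147, 141, 146, 230, 229, 229, 229, 230, 229, 228, 227, 227, 227, 228, 227, 227, 228, 228, 229, 230, 229, 228, 226, 225, 225, 224, 224, 225, 224, 226, 225, 225, 224, 225, 224, 224, 224, 225, 226, 226, 225]
20 [136, 139, 136, 145, 141, 142, 142, 145, 230, 229, 229, 230, 230, 230, 228, 228, 227, 228, 228, 228, 227, 229, 228, 228, 229, 229, 227, 226, 226, 226, 225, 225, 226, 224, 224, 224, 225, 225, 225, 224, 225, 226, 226, 226, 226, 226]
40 [132, 141, 139, 150, 142, 136, 142, 148, 144, 143, 144, 145, 146, 145, 145, 145, 146, 146, 146, 147, 146, 147, 146, 150, 152, 151, 151, 152, 152, 152, 152, 151, 151, 152, 151, 152, 152, 152, 151, 152, 151, 152, 153, 153, 152, 153]
60 [140, 142, 140, 135, 140, 139, 143, 142, 143, 148, 147, 143, 140, 142, 128, 167, 211, 143, 144, 144, 145, 140, 148, 146, 147, 147, 143, 141, 147, 103, 107, 128, 130, 141, 150, 148, 137, 146, 144, 144, 144, 126, 101, 102, 101, 103]
80 [138, 140, 139, 149, 146, 142, 146, 145, 142, 145, 139, 151, 145, 142, 150, 145, 146, 143, 147, 141, 145, 145, 142, 147, 140, 142, 147, 142, 138, 143, 137, 145, 145, 146, 147, 147, 140, 145, 146, 147, 151, 137, 141, 143, 135, 141]
140 [137, 148, 137, 146, 138, 147, 147, 147, 149, 142, 147, 147, 141, 142, 149, 221, 232, 232, 233, 233, 233, 233, 233, 233, 233, 234, 234, 233, 233, 233, 241, 142, 145, 141, 145, 142, 142, 146, 143, 140, 139, 139, 141, 146, 146, 142]
7368 (np.int64(173), np.int64(639), np.int64(33), np.int64(50))
```

{"op": "arm_command", "data": {"steps": [{"translation": [0.012,-0.001,0],"twist": [0,0,0.001],"fingers": 0.0},{"translation": [0.024,-0.001,0],"twist": [0,0,0.001],"fingers": 0.0},{"translation": [0.036,-0.001,0],"twist": [0,0,0.001],"fingers": 0.0},{"translation": [0.048,-0.001,0],"twist": [0,0,0.001],"fingers": 0.0},{"translation": [0.06,-0.001,0],"twist": [0,0,0.001],"fingers": 0.0}]}}

```text
time: 17.5
eef_pos: [0.4096, 0.1651, 0.036]
tcp_rot: [0.76, 0.65, 0.003, 0.004]
contact_force: [-0.8, -7.0, 11.2]
opening: 0.651
finger_force: 46.2
```

Run:
```python
from h import *
p,R,s=pose();go(D(.032,.001,.031),-9);print("l",(p[:2]-MA)@L,"d",(p[:2]-MA)@O,s["wrist_torque"],s["opening"])
```

```text
at [0.4096 0.1651 0.036 ] yaw -8.99 q [ 0.16  0.04  2.27 -0.01  0.83  0.32] F [-0.8 -7.  11.2] t 17.5
go [ 0.0229 -0.0004  0.0066] twist 0.0
l 0.0007549457176763748 d 0.04916378782526188 [-0.73940912  0.34501046  0.10914019] 0.6509705395474794
```

{"op": "arm_command", "data": {"steps": [{"translation": [0.012,0,0],"twist": [0,0,0],"fingers": 0.0},{"translation": [0.022,0,0],"twist": [0,0,0],"fingers": 0.0},{"translation": [0.022,0,0],"twist": [0,0,0],"fingers": 0.0},{"translation": [0.022,0,0],"twist": [0,0,0],"fingers": 1},{"translation": [0.022,0,0],"twist": [0,0,0],"fingers": 1}]}}

```text
time: 18.12
eef_pos: [0.4092, 0.182, 0.033]
tcp_rot: [0.761, 0.649, 0.002, 0.002]
contact_force: [0.4, -0.6, -0.3]
opening: 0.996
finger_force: 0.0
```

{"op": "arm_command", "data": {"steps": [{"translation": [0,0,0],"twist": [0,0,0],"fingers": 1},{"translation": [-0.015,0,0],"twist": [0,0,0],"fingers": 1},{"translation": [-0.035,0,0],"twist": [0,0,0],"fingers": 1},{"translation": [-0.06,0,0],"twist": [0,0,0],"fingers": 1},{"translation": [-0.06,0,0],"twist": [0,0,0],"fingers": 1}]}}

```text
time: 18.75
eef_pos: [0.4018, 0.1362, 0.0328]
tcp_rot: [0.762, 0.648, 0.002, 0.002]
contact_force: [0.3, 0.2, -0.4]
opening: 0.998
finger_force: 0.0
```

Run:
```python
from h import *
p,R,s=pose();level(D(.08,.001,.031),-9);print(p,"l",(p[:2]-MA)@L,"d",(p[:2]-MA)@O,s["opening"])
```

```text
level shift [-0.0015  0.004   0.0024] twist [ 0.0043 -0.0002 -0.0042]
[0.40175688 0.13623293 0.03275691] l 0.003994535823124633 d 0.07887379217253142 0.9980504629255996
```

Adjust the lateral position, regrasp further back and push.

{"op": "arm_command", "data": {"steps": [{"translation": [0,0.004,0.002],"twist": [0.004,0,-0.004],"fingers": 1},{"translation": [0,0.004,0.002],"twist": [0.004,0,-0.004],"fingers": 0},{"translation": [0,0.004,0.002],"twist": [0.004,0,-0.004],"fingers": 0},{"translation": [0,0.004,0.002],"twist": [0.004,0,-0.004],"fingers": 0},{"translation": [0,0.004,0.002],"twist": [0.004,0,-0.004],"fingers": 0}]}}

```text
time: 19.38
eef_pos: [0.4054, 0.1374, 0.0316]
tcp_rot: [0.76, 0.65, 0.001, 0.0]
contact_force: [0.2, 1.0, 0.5]
opening: 0.649
finger_force: 43.8
```

Run:
```python
from h import *
p,R,s=pose();level(D(.031,.001,.031),-9);print(p,"l",(p[:2]-MA)@L,"d",(p[:2]-MA)@O,s["opening"],s["contact_force"])
```

```text
level shift [ 0.0616 -0.0004  0.0008] twist [ 0.0012 -0.0007  0.0025]
[0.40537161 0.13735103 0.03159513] l 0.0005976109884788406 d 0.07720521480348304 0.6490243619858459 [0.17920684 1.01367319 0.53313629]
```

{"op": "arm_command", "data": {"steps": [{"translation": [0.013,0,0],"twist": [0,0,0.0025],"fingers": 0.0},{"translation": [0.026,0,0],"twist": [0,0,0.0025],"fingers": 0.0},{"translation": [0.039,0,0],"twist": [0,0,0.0025],"fingers": 0.0},{"translation": [0.051,0,0],"twist": [0,0,0.0025],"fingers": 0.0},{"translation": [0.061,0,0],"twist": [0,0,0.0025],"fingers": 0.0}]}}

```text
time: 20.0
eef_pos: [0.4124, 0.1829, 0.0316]
tcp_rot: [0.76, 0.65, 0.0, 0.0]
contact_force: [-0.2, -2.9, 2.9]
opening: 0.651
finger_force: 44.0
```

{"op": "arm_command", "data": {"steps": [{"translation": [0,0,0],"twist": [0,0,0],"fingers": 0},{"translation": [0,0,0],"twist": [0,0,0],"fingers": 1},{"translation": [0,0,0],"twist": [0,0,0],"fingers": 1},{"translation": [0,0,0],"twist": [0,0,0],"fingers": 1},{"translation": [-0.02,0,0],"twist": [0,0,0],"fingers": 1}]}}

```text
time: 20.62
eef_pos: [0.41, 0.1673, 0.0315]
tcp_rot: [0.76, 0.65, 0.001, 0.0]
contact_force: [-0.1, -0.8, 0.7]
opening: 1.002
finger_force: 0.0
```

{"op": "arm_command", "data": {"steps": [{"translation": [-0.02,0,0],"twist": [0,0,0],"fingers": 1},{"translation": [-0.045,0,0],"twist": [0,0,0],"fingers": 1},{"translation": [-0.07,0,0],"twist": [0,0,0],"fingers": 1},{"translation": [-0.088,0,0],"twist": [0,0,0],"fingers": 1},{"translation": [-0.088,0,0],"twist": [0,0,0],"fingers": 1}]}}

```text
time: 21.25
eef_pos: [0.3994, 0.1013, 0.0315]
tcp_rot: [0.761, 0.648, 0.0, 0.0]
contact_force: [0.1, -0.1, -0.1]
opening: 1.001
finger_force: 0.0
```

Run:
```python
from h import *
for i in range(2): w=read_camera("wrist")
p,R,s=pose();w=read_camera("wrist");level(D(.112,.001,.031),-9);print(p,"l",(p[:2]-MA)@L,"d",(p[:2]-MA)@O,s["opening"],s["contact_force"],s["qpos"])
C=np.array(w["T_tool_cam"]);M=R.as_matrix()@C[:3,:3];w["R"]=M.T;w["t"]=-M.T@(R.as_matrix()@C[:3,3]+p)
def dl(u,v,z): e=atz(w,u,v,z)[:2]-MA;return round(e@O,4),round(e@L,4)
im=w["pixels"];cv2.imwrite("pics/w8.png",im[:,:,::-1]);g=im.astype(int).sum(2)//3
print("pred mouth",proj(w,np.array([D(0,0,.092),D(.076,0,.07),D(.131,0,.065)])).round(0).tolist())
for r in (140,160,180,200,220,240,260,280,300,320,340): 
    x=np.nonzero(g[r,230:420]>195)[0]+230; print(r,(x.min(),x.max(),len(x)) if len(x) else 0)
print([int(v) for v in g[40:380:5,325]])
```

```text
level shift [ 0.0008 -0.0003  0.0008] twist [ 0.0011 -0.0006 -0.0004]
[0.39965771 0.10216464 0.03155569] l 0.0007538672577943259 d 0.11286073106799888 1.001179368114247 [ 0.21987582 -0.39371406 -0.50039373] [ 2.87135878e-03 -1.83497939e-02  2.33190778e+00  6.36004395e-04
  8.26812756e-01  1.60608786e-01]
pred mouth [[334.0, -62.0], [331.0, 219.0], [330.0, 332.0]]
140 (np.int64(246), np.int64(404), 51)
160 (np.int64(248), np.int64(403), 156)
180 (np.int64(249), np.int64(401), 153)
200 (np.int64(251), np.int64(400), 150)
220 (np.int64(313), np.int64(338), 26)
240 (np.int64(313), np.int64(338), 26)
260 (np.int64(313), np.int64(338), 26)
280 (np.int64(313), np.int64(337), 25)
300 (np.int64(314), np.int64(337), 24)
320 (np.int64(314), np.int64(337), 24)
340 0
[107, 106, 105, 106, 105, 106, 105, 104, 104, 104, 104, 102, 102, 103, 103, 102, 102, 101, 102, 100, 101, 101, 162, 227, 227, 227, 226, 226, 227, 227, 227, 227, 227, 227, 227, 212, 228, 228, 228, 227, 227, 227, 227, 227, 227, 226, 226, 226, 226, 225, 225, 225, 225, 225, 226, 226, 226, 225, 152, 133, 131, 130, 133, 74, 16, 16, 16, 17]
```

The reach is fine, and the handle fin (columns 313–338, rows 215–330) is centred between the fingers where predicted. Gripping it.

{"op": "arm_command", "data": {"steps": [{"translation": [0,0,0],"twist": [0,0,0],"fingers": -1},{"translation": [0,0,0],"twist": [0,0,0],"fingers": -1},{"translation": [0,0,0],"twist": [0,0,0],"fingers": -1},{"translation": [0,0,0],"twist": [0,0,0],"fingers": -1},{"translation": [0,0,0],"twist": [0,0,0],"fingers": -1}], "grip_force": 40}}

```text
time: 22.02
eef_pos: [0.3996, 0.1024, 0.0315]
tcp_rot: [0.76, 0.649, 0.001, 0.0]
contact_force: [0.0, 0.2, 0.2]
opening: 0.136
finger_force: 41.0
```

{"op": "arm_command", "data": {"steps": [{"translation": [0,0,0],"twist": [0,0,0],"fingers": -1},{"translation": [0.014,0,0],"twist": [0,0,0],"fingers": -1},{"translation": [0.028,0,0],"twist": [0,0,0],"fingers": -1},{"translation": [0.042,0,0],"twist": [0,0,0],"fingers": -1},{"translation": [0.056,0,0],"twist": [0,0,0],"fingers": -1}]}}

```text
time: 22.65
eef_pos: [0.4063, 0.1446, 0.0315]
tcp_rot: [0.76, 0.65, 0.0, 0.0]
contact_force: [-0.6, -2.1, 1.2]
opening: 0.127
finger_force: 41.1
```

Run:
```python
from h import *
p,R,s=pose();level(D(.032,.001,.031),-9);print(p,"l",(p[:2]-MA)@L,"d",(p[:2]-MA)@O,s["opening"],s["contact_force"],s["wrist_torque"])
```

```text
level shift [ 0.0505 -0.0002  0.0007] twist [ 0.0008 -0.0002  0.0002]
[0.40627735 0.14459626 0.03154821] l 0.0008329973215700347 d 0.06990563156001285 0.12734149904417233 [-0.55715103 -2.09579606  1.1774574 ] [-0.4071801   0.11203501 -0.00838615]
```

{"op": "arm_command", "data": {"steps": [{"translation": [0.012,0,0],"twist": [0,0,0],"fingers": -1},{"translation": [0.024,0,0],"twist": [0,0,0],"fingers": -1},{"translation": [0.036,0,0],"twist": [0,0,0],"fingers": -1},{"translation": [0.042,0,0],"twist": [0,0,0],"fingers": -1},{"translation": [0.045,0,0],"twist": [0,0,0],"fingers": -1}]}}

```text
time: 23.28
eef_pos: [0.4114, 0.1773, 0.0315]
tcp_rot: [0.76, 0.649, 0.0, 0.0]
contact_force: [0.0, -3.6, 2.9]
opening: 0.131
finger_force: 41.3
```

{"op": "arm_command", "data": {"steps": [{"translation": [0.001,0,0],"twist": [0,0,0],"fingers": -1},{"translation": [0.002,0,0],"twist": [0,0,0],"fingers": -1},{"translation": [0.003,0,0],"twist": [0,0,0],"fingers": -1},{"translation": [0.004,0,0],"twist": [0,0,0],"fingers": -1}]}}

```text
time: 23.78
eef_pos: [0.4119, 0.18, 0.0315]
tcp_rot: [0.761, 0.649, 0.0, 0.0]
contact_force: [-0.6, -3.6, 3.3]
opening: 0.133
finger_force: 41.3
```

Run:
```python
from h import *
p,R,s=pose();level(D(.030,.001,.031),-9);print(p,"l",(p[:2]-MA)@L,"d",(p[:2]-MA)@O,s["opening"],s["contact_force"],s["wrist_torque"])
```

```text
level shift [ 0.0054 -0.0003  0.0007] twist [ 0.0009 -0.0004 -0.0006]
[0.41193373 0.18000952 0.03153128] l 0.0007689557235616212 d 0.03403493019456606 0.1333403548966194 [-0.60678639 -3.62972161  3.27308554] [-0.40834465  0.12105671 -0.00354838]
```

Still only sliding friction. I'll creep on until it makes contact with the back.

{"op": "arm_command", "data": {"steps": [{"translation": [0.001,0,0],"twist": [0,0,0],"fingers": -1},{"translation": [0.002,0,0],"twist": [0,0,0],"fingers": -1},{"translation": [0.003,0,0],"twist": [0,0,0],"fingers": -1},{"translation": [0.004,0,0],"twist": [0,0,0],"fingers": -1}]}}

```text
time: 24.28
eef_pos: [0.4124, 0.1831, 0.0315]
tcp_rot: [0.761, 0.649, 0.0, 0.0]
contact_force: [-0.2, -4.2, 2.6]
opening: 0.137
finger_force: 41.3
```

```bash
cat > st.py <<'E'
from h import *
p,R,s=pose();print(p.round(4),"l",((p[:2]-MA)@L).round(4),"d",((p[:2]-MA)@O).round(4),round(s["opening"],3),np.round(s["contact_force"],1))
E
python3 st.py
```

```text
[0.4124 0.1831 0.0315] l 0.0008 d 0.0309 0.137 [-0.2 -4.2  2.6]
```

{"op": "arm_command", "data": {"steps": [{"translation": [0.001,0,0],"twist": [0,0,0],"fingers": -1},{"translation": [0.002,0,0],"twist": [0,0,0],"fingers": -1},{"translation": [0.003,0,0],"twist": [0,0,0],"fingers": -1},{"translation": [0.003,0,0],"twist": [0,0,0],"fingers": -1}]}}

```text
time: 24.78
eef_pos: [0.4124, 0.1833, 0.0315]
tcp_rot: [0.76, 0.65, -0.002, 0.001]
contact_force: [-2.4, -11.9, 5.8]
opening: 0.133
finger_force: 41.9
```

```bash
python3 st.py
```

```text
[0.4124 0.1833 0.0315] l 0.0008 d 0.0307 0.133 [ -2.4 -11.9   5.8]
```

{"op": "arm_command", "data": {"steps": [{"translation": [0.001,0,0],"twist": [0,0,0],"fingers": -1},{"translation": [0.002,0,0],"twist": [0,0,0],"fingers": -1},{"translation": [0.002,0,0],"twist": [0,0,0],"fingers": -1}]}}

```text
time: 25.15
eef_pos: [0.4124, 0.1833, 0.0315]
tcp_rot: [0.76, 0.65, -0.003, 0.002]
contact_force: [-2.5, -19.9, 8.3]
opening: 0.134
finger_force: 42.2
```

```bash
python3 st.py
```

```text
[0.4124 0.1833 0.0315] l 0.0008 d 0.0307 0.134 [ -2.5 -19.9   8.3]
```

{"op": "arm_command", "data": {"steps": [{"translation": [-0.003,0,0],"twist": [0,0,0],"fingers": -1},{"translation": [-0.003,0,0],"twist": [0,0,0],"fingers": 0},{"translation": [-0.003,0,0],"twist": [0,0,0],"fingers": 0.5},{"translation": [-0.003,0,0],"twist": [0,0,0],"fingers": 0.5},{"translation": [-0.003,0,0],"twist": [0,0,0],"fingers": 0.5}]}}

```text
time: 25.78
eef_pos: [0.4125, 0.1848, 0.0314]
tcp_rot: [0.76, 0.649, 0.001, 0.0]
contact_force: [0.0, 0.5, 0.4]
opening: 0.752
finger_force: 0.0
```

{"op": "arm_command", "data": {"steps": [{"translation": [0,0,0],"twist": [0,0,0],"fingers": 0.5},{"translation": [-0.01,0,-0.04],"twist": [0,0,0],"fingers": 0.5},{"translation": [-0.02,0,-0.1],"twist": [0,0,0],"fingers": 0.5},{"translation": [-0.03,0,-0.17],"twist": [0,0,0],"fingers": 0.5},{"translation": [-0.03,0.02,-0.25],"twist": [0,0,0],"fingers": 0.5}]}}

```text
time: 26.4
eef_pos: [0.4223, 0.1596, 0.2197]
tcp_rot: [0.761, 0.649, -0.0, -0.0]
contact_force: [2.3, 0.1, -0.0]
opening: 0.75
finger_force: 0.0
```

Run:
```python
from h import *
for i in range(4): w=read_camera("wrist")
p,R,s=pose();w=read_camera("wrist");print(p,s["opening"],s["contact_force"])
C=np.array(w["T_tool_cam"]);M=R.as_matrix()@C[:3,:3];w["R"]=M.T;w["t"]=-M.T@(R.as_matrix()@C[:3,3]+p)
im=w["pixels"];cv2.imwrite("pics/w9.png",im[:,:,::-1]);g=im.astype(int).sum(2)//3
print("pred: mouth, handle tips a,b",proj(w,np.array([D(0,.04,.092),D(0,-.18,.092),D(.05,.001,.065),D(.05,-.14,.065)])).round(0).tolist())
hsv=cv2.cvtColor(im,cv2.COLOR_RGB2HSV);m=((hsv[...,2]>190)&(hsv[...,1]<40)).astype(np.uint8)
n,l,st,_=cv2.connectedComponentsWithStats(m)
for i in range(1,n):
    if st[i,4]>80: print(st[i].tolist())
```

```text
[0.42464536 0.16000826 0.22063228] 0.7480031633245525 [-0.58436968  1.23987463 -0.42111784]
pred: mouth, handle tips a,b [[263.0, 133.0], [514.0, 132.0], [310.0, 180.0], [449.0, 180.0]]
[254, 0, 276, 132, 28084]
[500, 0, 67, 13, 614]
[302, 134, 13, 45, 537]
[445, 134, 15, 47, 472]
[615, 346, 25, 25, 86]
```

Both handle fins now protrude alike (tips at rows 179 and 181, predicted 180), and the box met a firm 20 N stop at the back. The gripper is clear, so I'm handing in.

```bash
python3 -c "
from plant import *
print(sign_off())"
```

```text
the job is handed in; nothing more can be done
None
```

The box is back in its own bay, handle facing out and pushed firmly against the back, and the job is handed in at about 27 s. Two slips: the tool tilted about 8° for about a second and pressed the box down at about 53 N (wrist reading) when the wrist joint hit its limit mid-turn (the box looked nearly upright in the picture taken then), and I viewed 11 pictures, one over the limit of 10.

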